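Find the full jar by feel and bring it to the front lip

TASK

One of the three lidded jars on the metal board is full and the other two are empty. Nudge them to feel which one is heavy, then draw the full jar toward the robot until it stands upright against the board's raised front lip. Leave the two empties standing within a few centimetres of where they were, and leave the pen and the peeler lying between the jars.

Things in the scene. Friction and masses are not known exactly. Their poses are not given: they have to be found in the camera images.
- board: flat grey-painted metal board, fixed to the table, 360 mm (x) by 600 mm (y), 6 mm thick. Origin: centre of its underside; x points away from the robot toward the back edge, y left. The jars stand in a row across it, 195 mm apart (each within 14 mm sideways), clear of the front lip by 99 to 179 mm
- lip (a point): middle of the inner (back) face of the board's raised front lip, at the height of the board's upper surface; axes as the board's. The lip runs the board's whole width along y, stands 20 mm above the board's surface and is 15 mm thick. A jar against it has its centre 56 mm behind this face
- jar_left: the left (+y) jar of three alike: round, opaque white, 112 mm diameter, 90 mm high, grey screw lid that stays on. Origin: centre of its underside, z up. Empty it weighs about 0.14 kg; the full one 0.7 to 0.95 kg. Sliding on the board takes roughly 0.5 to 0.7 times the weight (alike for all three), so the full one drags at least four times as hard
- jar_middle: the middle jar of three alike: round, opaque white, 112 mm diameter, 90 mm high, grey screw lid that stays on. Origin: centre of its underside, z up. Empty it weighs about 0.14 kg; the full one 0.7 to 0.95 kg. Sliding on the board takes roughly 0.5 to 0.7 times the weight (alike for all three), so the full one drags at least four times as hard
- jar_right: the right (-y) jar of three alike: round, opaque white, 112 mm diameter, 90 mm high, grey screw lid that stays on. Origin: centre of its underside, z up. Empty it weighs about 0.14 kg; the full one 0.7 to 0.95 kg. Sliding on the board takes roughly 0.5 to 0.7 times the weight (alike for all three), so the full one drags at least four times as hard
- pen: felt pen, 135 x 17 x 16 mm, lying on the board along its x between the left and the middle jars' lanes; origin: centre of its underside
- peeler: peeler with a yellow handle, 171 x 22 x 20 mm, lying on the board along its x between the middle and the right jars' lanes; origin: centre of its underside

How it is judged (in metres and radians):
At the end, for the whole second after the job is handed in: The full jar (the one that bears on the board with more than 4 N) stands against the lip: its centre less than 66 mm behind the lip's inner face, so a gap under 10 mm. The two others are within 60 mm of where they started. All three stand upright (within 0.1 rad) and at rest on the board (((contact force between jar_left and board above 4 N and x of jar_left in the frame of lip between 0.045 and 0.066 m and linear speed of each of jar_left, jar_middle, jar_right below 0.02 m/s and angle between each of jar_left, jar_middle, jar_right's own z axis and vertical below 0.1 rad and distance of each of jar_middle, jar_right from where it was at the start of the episode below 0.06 m) or (contact force between jar_middle and board above 4 N and x of jar_middle in the frame of lip between 0.045 and 0.066 m and linear speed of each of jar_left, jar_middle, jar_right below 0.02 m/s and angle between each of jar_left, jar_middle, jar_right's own z axis and vertical below 0.1 rad and distance of each of jar_left, jar_right from where it was at the start of the episode below 0.06 m) or (contact force between jar_right and board above 4 N and x of jar_right in the frame of lip between 0.045 and 0.066 m and linear speed of each of jar_left, jar_middle, jar_right below 0.02 m/s and angle between each of jar_left, jar_middle, jar_right's own z axis and vertical below 0.1 rad and distance of each of jar_left, jar_middle from where it was at the start of the episode below 0.06 m))); the robot touches nothing.
It fails at once if a jar is tipped over (angle between any of jar_left, jar_middle, jar_right's own z axis and vertical above 0.5 rad).
It fails at once if the pen or the peeler is shifted by more than 50 mm (distance of any of pen, peeler from where it was at the start of the episode above 0.05 m).
It also fails if it takes over 64 s, if anything falls off the work surface, if the arm or the gripper's body presses on something with over 40 N, if the wrist force passes 120 N, or if a joint passes its speed limit or range.

ROBOT

A 6-joint arm with a two-finger parallel gripper is mounted at the origin on a cart in front of the work surface, level with it; the furniture and walls round the work are solid. World frame = base frame: x ahead of the robot, y to its left, z up, the work surface at z = 0. Lengths are in m, angles in degrees, forces in N, time in s.
With the tool pointing down it reaches from about 0.4 to 0.825 m from the base axis. Payload 7 kg.
Tool frame: the origin (TCP) lies midway between the tips of the shut fingers; the grasp point (between the pads) lies r.grasp_offset behind it (r.grasp_offset is the distance from the TCP to the grasp point, in m); x points along the fingers, z is the direction in which the jaws open and shut, and the axes are right-handed (so a half turn about x gives the same grasp; the last joint's range is limited). The gripper opens to 88 mm and grips with 3 to 60 N. Pads are 19 mm wide; open, the fingers measure 130 mm over their backs; the gripper's body (78 mm by 193 mm) begins 47 mm behind the grasp point.
Start: joints at [-54.139, 20.546, 0.682, 0, -70.136, -16.507], TCP at [0.224, -0.637, 0.227] pointing down, gripper open.
Joint ranges: [-176.03, 176.03], [-82.01, 121.73], [-58.28, 71.71], [-173.87, 95.51], [-174.79, -0.11], [-173.66, 173.66]. Speed limits (degrees/s): [136.94, 136.94, 172.46, 180, 180, 180].

INTERFACE

Orientations are given as [roll, pitch, yaw] about the fixed x, y, z axes, in that order (R = Rz(yaw) Ry(pitch) Rx(roll)).
In Python, from plant import readout, vision, close_job, r gives the robot as it stands.
- The arm moves only by the shell command python3 -m handwheel 'ROWS' [OPENING] [FORCE]. ROWS is JSON, a list that holds one entry, the list of rows, each a list of 4 numbers: the shift along the world's x, y, z in units of 40 mm (1.0 is 40 mm), then the turn about the world's z in units of 5 degrees (1.0 is 5 degrees). In form: [[[tx, ty, tz, roll], ...]]. A call has 1 to 8 rows; each row shifts and turns the pose as measured when the row begins; what a row does not reach is not made up. A row lasts 1/10 s, in which the tool goes at most 50 mm and 8.59 degrees, less where a joint would pass 70% of its speed; a pose out of reach is approached as far as the arm can. A call is refused whole if a number of a shift passes 1 or a number of a turn 1, either way. A call with a gripper value outside its range is refused whole. OPENING is the finger opening in mm, from 0 to 87.6, set as the call begins (- or left out, the last holds). The fingers move at their own pace and stop on an object; FORCE is the grip in N (left out, the last holds). Time passes only in rows, so rows that do not move let the fingers close. It gives the time, the measured TCP pose, the force and the opening at its end, in the units of the state.
- readout.get_state(): the state, without advancing time (a new reading comes with each control period).
- vision.capture(name): name is "scene" or "side" or "wrist"; returns the picture (480x640x3 uint8, blue, green, red); there is no depth.
- vision.get_calibration(name): a dict with "intrinsics" (3x3 intrinsics, pixels), "pose" (4x4, takes a point from camera to world coordinates). Camera axes: x right, y up, looking along -z (the intrinsics and any distortion apply to the point x, -y, -z); pixel columns grow to the right and rows downward; lengths in m; the calibration is good to about 2 mm. A picture is of the moment at which its call begins: read the wrist's pose just before it. get_calibration takes no time and is no camera call; for the wrist camera it gives the pose at the moment of the call.
- close_job(): hands the job in, once; it reports no verdict.
The state is a dict: "time_s": time; "joints": joint angles; "qd": joint speeds; "joint_torque": joint torques, N m; "tcp_pos": TCP position; "eef_rot": TCP orientation; "contact_force": force on the tool from outside, world axes, zero at the start; "moment": the same for the moment, N m; "gripper_width": finger opening in m.
Only numpy, scipy, OpenCV 4.12 (cv2) and the standard library are available. Lean on these libraries where they do the work, as an engineer would, in place of code of your own. Each camera call takes 0.05 s, during which the arm holds its last target.

## Working session

There is one attempt and no reset: what is moved stays moved. The work goes in short steps, Python scripts to look and compute and a shell command to move; the robot and the scene stay as the last step left them, time stands still between calls to the robot, and variables do not carry over. Pictures are saved under pics/ and viewed, and the job is handed in when it is done.

```bash
ls; mkdir -p pics
python3 - <<'E'
from plant import readout, vision, r
import cv2
print(readout.get_state()); print(r.grasp_offset)
for n in("scene","side","wrist"):
    c=vision.get_calibration(n); print(n,c)
    cv2.imwrite(f"pics/{n}0.png",vision.capture(n))
E
```

```text
pics
{'time_s': 0.0, 'joints': array([-5.41388320e+01,  2.05928089e+01,  6.32609585e-01, -2.21461705e-02,
       -7.01345625e+01, -1.65038719e+01]), 'qd': array([-0.08453049, -0.13821257,  0.01915062, -0.0553925 , -0.08152254,
        0.08304638]), 'joint_torque': array([ 2.95079924e-03, -5.82727003e+01,  2.93050271e+01,  6.99695706e+00,
        6.76034237e-03, -1.33993481e-04]), 'tcp_pos': array([ 0.22352007, -0.63638978,  0.22559196]), 'eef_rot': array([  4.11492784,  89.90297757, 113.46468116]), 'contact_force': array([0.3633609 , 0.44865496, 0.5364589 ]), 'moment': array([-0.00194688, -0.03918842,  0.03352827]), 'gripper_width': 0.08748245051381735}
0.0188
scene {'intrinsics': array([[473.26210516,   0.        , 311.18946707],
       [  0.        , 473.26210516, 240.66847728],
       [  0.        ,   0.        ,   1.        ]]), 'pose': array([[-0.60400144,  0.56424802, -0.5628556 ,  0.01329305],
       [-0.79691336, -0.41823242,  0.43590221,  0.38642558],
       [ 0.0105525 ,  0.71183271,  0.70226977,  0.63990659],
       [ 0.        ,  0.        ,  0.        ,  1.        ]])}
s
[... 253 characters left out ...]
.61243814,  0.37485681, -0.69598987, -0.58141474],
       [-0.02173744,  0.87210337,  0.48883861,  0.46185704],
       [ 0.        ,  0.        ,  0.        ,  1.        ]])}
wrist {'intrinsics': array([[335.77463062,   0.        , 321.91491228],
       [  0.        , 335.77463062, 235.60616016],
       [  0.        ,   0.        ,   1.        ]]), 'pose': array([[-3.32059731e-01, -9.03340074e-01, -2.71501467e-01,
         1.50237388e-01],
       [ 9.43258304e-01, -3.17907490e-01, -9.59093253e-02,
        -6.63531207e-01],
       [ 3.26387028e-04, -2.87943638e-01,  9.57647302e-01,
         3.83253277e-01],
       [ 0.00000000e+00,  0.00000000e+00,  0.00000000e+00,
         1.00000000e+00]])}
```

View pics/scene0.png

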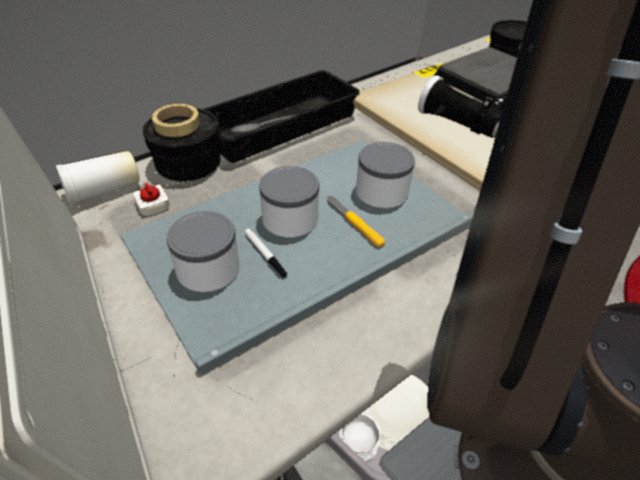

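View pics/side0.png

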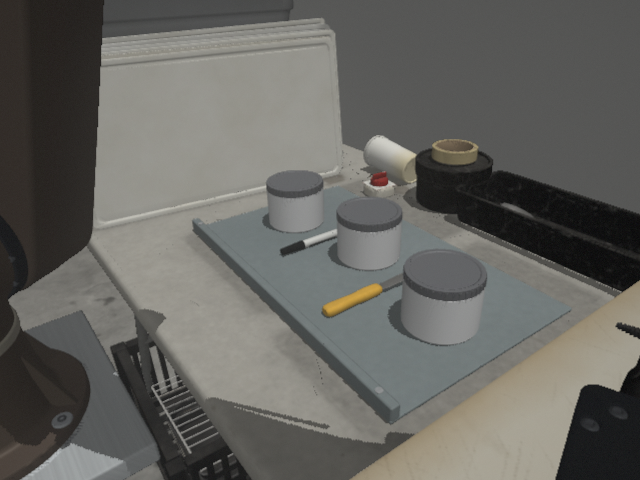

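Both pictures show the three jars with grey lids. In the scene view they sit near pixels (204,250), (290,200) and (385,175). The pen is near (266,252) and the peeler near (357,222). I'll enlarge to read positions more closely.

Run:
```python
import cv2
a=cv2.imread("pics/scene0.png")[130:380,110:480]; cv2.imwrite("pics/sc_crop.png",cv2.resize(a,(740,500),interpolation=2))
a=cv2.imread("pics/side0.png")[160:425,185:580]; cv2.imwrite("pics/si_crop.png",cv2.resize(a,(790,530),interpolation=2))
```

```text
(no output)
```

View pics/sc_crop.png

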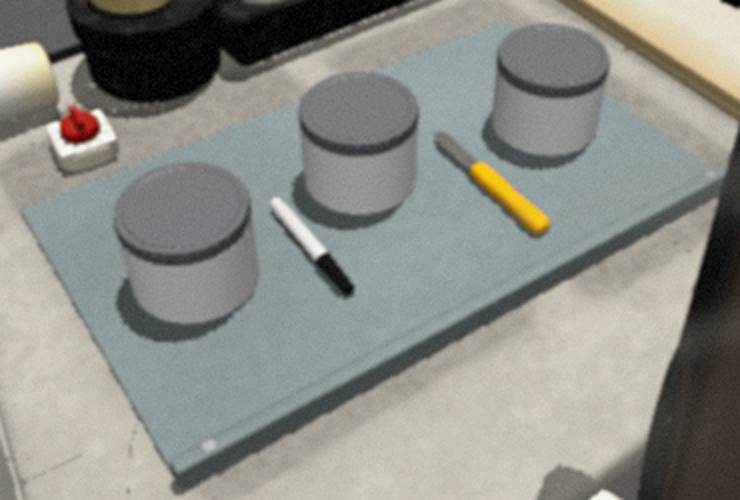

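View pics/si_crop.png

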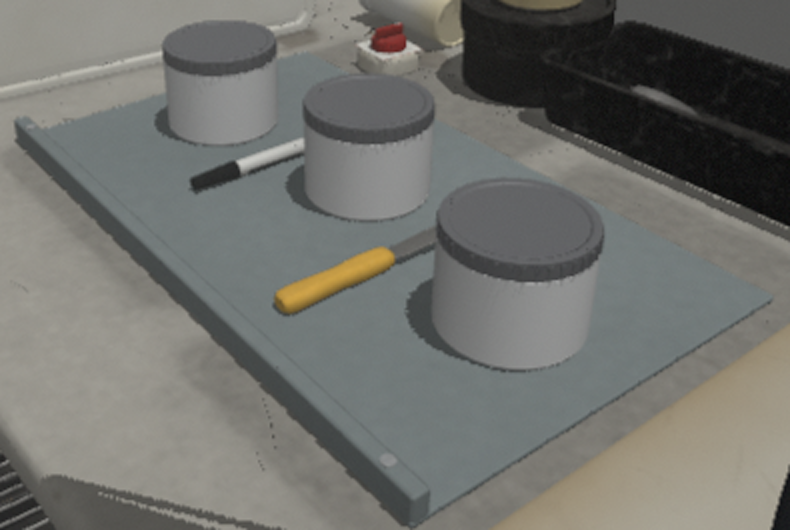

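```bash
cat > h.py <<'E'
import numpy as np, cv2
from plant import vision
def P(c):
    M=np.linalg.inv(c['pose']); return c['intrinsics']@np.diag([1,-1,-1])@M[:3]
def ray(c,u,v):
    d=c['pose'][:3,:3]@(np.diag([1,-1,-1])@np.linalg.inv(c['intrinsics'])@np.array([u,v,1.])); return c['pose'][:3,3],d
def atz(c,u,v,z):
    o,d=ray(c,u,v); return (o+d*(z-o[2])/d[2]).round(4)
def tri(c1,p1,c2,p2):
    X=cv2.triangulatePoints(P(c1),P(c2),np.array(p1,float).reshape(2,1),np.array(p2,float).reshape(2,1)).ravel();X=X[:3]/X[3]
    e=[]
    for c,p in((c1,p1),(c2,p2)):
        q=P(c)@np.r_[X,1]; e.append((q[:2]/q[2]-p).round(1))
    return X.round(4),e
E
python3 - <<'E'
from h import *
s=vision.get_calibration("scene"); d=vision.get_calibration("side")
S=lambda u,v:(110+u/2,130+v/2); D=lambda u,v:(185+u/2,160+v/2)
for n,a,b in [("L",(183,208),(220,46)),("M",(359,111),(368,105)),("R",(553,57),(520,224)),
  ("pen front",(349,290),(195,185)),("peeler front",(543,229),(284,305)),("tabL",(209,445),(30,126)),("tabR",(712,174),(388,460))]:
    print(n,*tri(s,S(*a),d,D(*b)))
print("pen back",atz(s,*S(276,202),.014)); print("peel back",atz(s,*S(438,135),.012))
print("LB",atz(s,*S(23,210),.006),"RB",atz(d,*D(770,300),.006),"Lfront",atz(s,*S(176,470),.026),"Rfront",atz(d,*D(420,495),.026))
E
```

```text
L [0.5764 0.1826 0.0885] [array([0.2, 0.4]), array([ 0.2, -0.3])]
M [ 0.5967 -0.0119  0.0892] [array([-0. , -0.1]), array([-0. ,  0.1])]
R [ 0.5516 -0.2192  0.0898] [array([0., 0.]), array([ 0., -0.])]
pen front [0.4773 0.0856 0.0107] [array([-0.1, -0.2]), array([-0.1,  0.1])]
peeler front [ 0.4319 -0.105   0.0104] [array([-0.2, -0.4]), array([-0.4,  0.4])]
tabL [0.4026 0.2637 0.0256] [array([0., 0.]), array([ 0., -0.])]
tabR [ 0.3776 -0.2774  0.0264] [array([-0.1, -0.1]), array([-0.1,  0.1])]
pen back [0.6082 0.0794 0.014 ]
peel back [ 0.5965 -0.1105  0.012 ]
LB [0.7505 0.2761 0.006 ] RB [ 0.7189 -0.3242  0.006 ] Lfront [0.3982 0.2932 0.026 ] Rfront [ 0.3743 -0.3076  0.026 ]
```

View pics/wrist0.png

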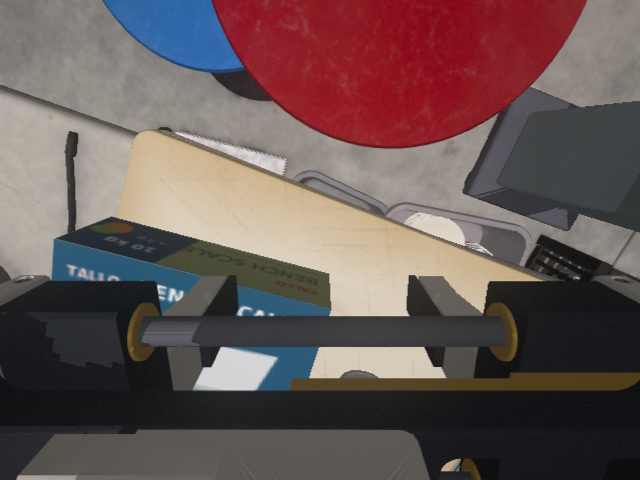

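Run:
```python
from h import *
from plant import readout
from scipy.spatial.transform import Rotation as Ro
st=readout.get_state()
R=Ro.from_euler('xyz',st['eef_rot'],degrees=True).as_matrix(); print(R.round(3))
print("jaw dir deg",np.degrees(np.arctan2(R[1,2],R[0,2])))
print("jaw->y dir turn", )
c=vision.get_calibration("wrist")['pose']; print("cam in tool",R.T@(c[:3,3]-st['tcp_pos']))
s=vision.get_calibration("scene")
print("roll base front",atz(s,185,178,0.),"roll top",atz(s,182,150,.11),"tray front edge corner",atz(s,228,158,0.),"button",atz(s,150,212,0), "cup",atz(s,80,208,0.))
```

```text
[[-0.001 -0.943 -0.331]
 [ 0.001 -0.331  0.943]
 [-1.     0.     0.001]]
jaw dir deg 109.35252594223705
jaw->y dir turn
cam in tool [-0.15750579  0.07815444 -0.00102082]
roll base front [0.8499 0.0944 0.    ] roll top [0.792  0.1083 0.11  ] tray front edge corner [ 0.8605 -0.0207  0.    ] button [0.7884 0.2032 0.    ] cup [0.8851 0.3131 0.    ]
```

```bash
python3 -m handwheel '[[[0,0,0.9,0],[0,0,0.9,0],[0.8,0.8,0,-0.6],[0.8,0.8,0,-0.6],[0.8,0.8,0,-0.6],[0.8,0.8,0,-0.6],[0.8,0.8,0,-0.6],[0.8,0.8,0,-0.6]]]' 56 20; python3 -m handwheel '[[[0.8,0.8,0,-0.6],[0.8,0.8,0,0],[0.8,0.8,0,0],[0.8,0.8,0,0]]]'
```

```text
time_s: 0.95
tcp_pos: [0.4158, -0.4396, 0.2963]
eef_rot: [9.9, 89.5, 100.0]
contact_force: [0.2, -1.1, 0.1]
gripper_width: 0.056
time_s: 1.35
tcp_pos: [0.5477, -0.3048, 0.2961]
eef_rot: [10.8, 89.5, 97.7]
contact_force: [0.5, -0.9, -0.8]
gripper_width: 0.0558
```

```bash
python3 -m handwheel '[[[0.75,0.69,0,0],[0.75,0.69,0,0],[0.75,0.69,0,0],[0,0,-1,0],[0,0,-1,0],[0,0,-1,0],[0,0,-0.6,0],[0,0,0,0]]]'
python3 - <<'E'
from plant import vision; import cv2
for n in("side","wrist"): cv2.imwrite(f"pics/{n}1.png",vision.capture(n))
E
```

```text
time_s: 2.15
tcp_pos: [0.6443, -0.2104, 0.1451]
eef_rot: [14.7, 89.4, 102.1]
contact_force: [-1.0, 0.7, 0.0]
gripper_width: 0.056
```

View pics/side1.png

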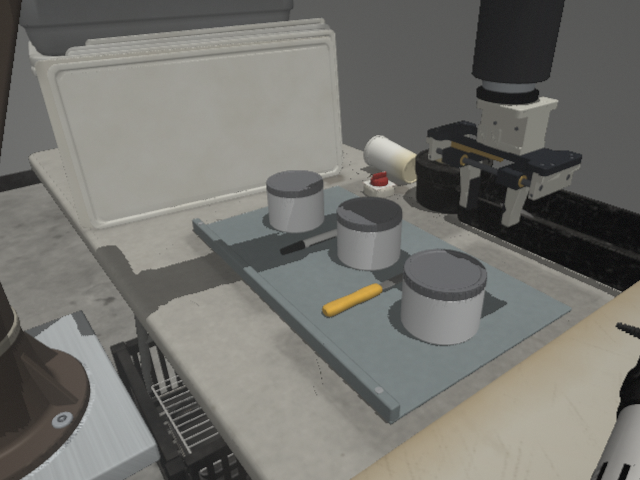

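View pics/wrist1.png

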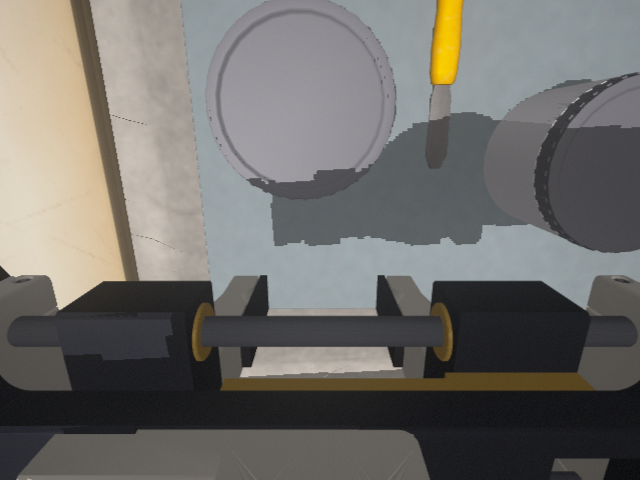

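The wrist view shows the right jar's lid centred at (301,98). The fingers are centred at about x = 322, so the tool is slightly left of the jar.

Run:
```python
from h import *
w=vision.get_calibration("wrist")
print("lid c",atz(w,301,98,.096), "edges",atz(w,206,98,.09),atz(w,396,98,.09),"back",atz(w,300,199,.09),"front",atz(w,300,-3,.09))
print("M edge back",atz(w,610,252,.09)); 
print("board right edge",atz(w,184,20,.006),atz(w,208,270,.006),"peeler",atz(w,436,165,.012),atz(w,447,30,.012))
```

```text
lid c [ 0.5481 -0.2196  0.096 ] edges [ 0.545  -0.2766  0.09  ] [ 0.55  -0.163  0.09 ] back [ 0.6086 -0.2244  0.09  ] front [ 0.4956 -0.2172  0.09  ]
M edge back [ 0.6552 -0.0136  0.09  ]
board right edge [ 0.4789 -0.3114  0.006 ] [ 0.6892 -0.323   0.006 ] peeler [ 0.5989 -0.1105  0.012 ] [ 0.4962 -0.1075  0.012 ]
```

```bash
python3 -m handwheel '[[[0,-0.34,0,0],[0,0,-1,0],[0,0,-1,0],[0,0,-0.4,0],[0,0,0,0],[0,0,0,0]]]'; python3 -m handwheel '[[[-0.3,0,0,0],[-0.2,0,0,0]]]';python3 -m handwheel '[[[-0.1,0,0,0],[-0.1,0,0,0]]]';python3 -m handwheel '[[[-0.1,0,0,0],[-0.1,0,0,0]]]'
```

```text
time_s: 2.85
tcp_pos: [0.655, -0.2306, 0.0656]
eef_rot: [-80.3, 88.5, 7.1]
contact_force: [1.0, 1.2, 0.5]
gripper_width: 0.0565
time_s: 3.05
tcp_pos: [0.6367, -0.2315, 0.0692]
eef_rot: [-83.5, 88.2, 4.0]
contact_force: [-0.4, 0.0, 0.2]
gripper_width: 0.056
time_s: 3.25
tcp_pos: [0.6283, -0.2318, 0.0721]
eef_rot: [-84.6, 88.0, 2.8]
contact_force: [0.8, -0.3, -0.0]
gripper_width: 0.0557
time_s: 3.45
tcp_pos: [0.62, -0.2318, 0.0733]
eef_rot: [-85.1, 87.9, 2.3]
contact_force: [-0.8, -0.5, -0.2]
gripper_width: 0.0562
```

```bash
python3 -m handwheel '[[[0.05,0.2,-0.35,0],[0,0,-0.35,0],[0,0,-0.1,0]]]'; python3 -m handwheel '[[[-0.15,0,-0.05,0],[-0.1,0,-0.05,0]]]';python3 -m handwheel '[[[-0.1,0,-0.05,0]]]';python3 -m handwheel '[[[-0.1,0,-0.05,0]]]'
```

```text
time_s: 3.75
tcp_pos: [0.6219, -0.2231, 0.0397]
eef_rot: [-85.2, 87.9, 2.3]
contact_force: [0.1, -1.4, -0.1]
gripper_width: 0.0562
time_s: 3.95
tcp_pos: [0.611, -0.2229, 0.0333]
eef_rot: [-84.8, 88.0, 2.6]
contact_force: [1.0, 0.7, 0.9]
gripper_width: 0.056
time_s: 4.05
tcp_pos: [0.6069, -0.2229, 0.0311]
eef_rot: [-85.0, 88.0, 2.5]
contact_force: [-0.3, 0.8, 0.2]
gripper_width: 0.056
time_s: 4.15
tcp_pos: [0.603, -0.223, 0.0293]
eef_rot: [-85.4, 88.0, 2.1]
contact_force: [-0.0, 0.2, 0.9]
gripper_width: 0.0561
```

```bash
python3 -m handwheel '[[[0,0,0.3,0],[0,0,0.15,0]]]'
python3 - <<'E'
from plant import vision; import cv2
for n in("side","wrist"): cv2.imwrite(f"pics/{n}2.png",vision.capture(n))
a=cv2.imread("pics/side2.png")[200:380,330:570]; cv2.imwrite("pics/side2c.png",cv2.resize(a,None,fx=3,fy=3))
E
```

```text
time_s: 4.35
tcp_pos: [0.6016, -0.2232, 0.0478]
eef_rot: [-85.0, 88.1, 2.5]
contact_force: [0.4, -0.0, -0.1]
gripper_width: 0.056
```

View pics/side2c.png

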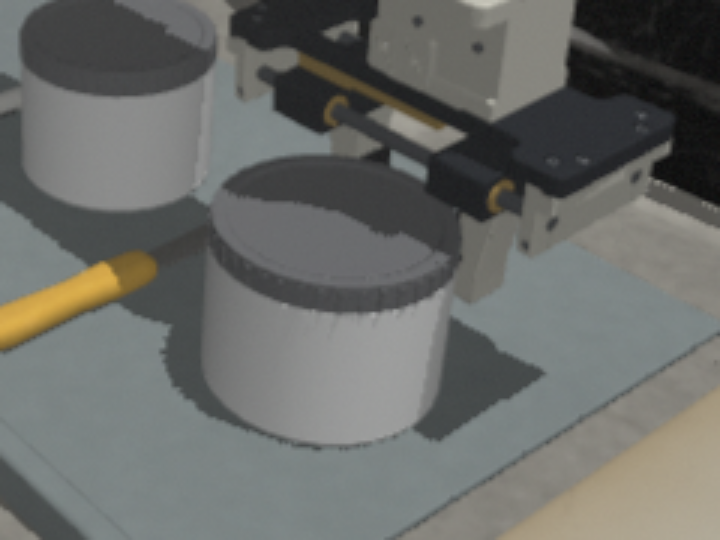

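View pics/wrist2.png

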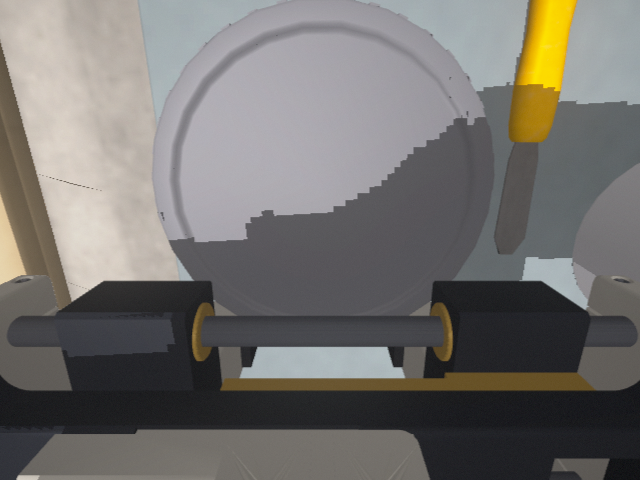

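The fingers are just behind the right jar, whose lid is centred at about (324,157). I'll keep drawing it slowly and watch the force.

```bash
for i in 1; do python3 -m handwheel '[[[-0.15,0,0,0]]]'; python3 -m handwheel '[[[-0.15,0,0,0]]]';python3 -m handwheel '[[[-0.15,0,0,0]]]';python3 -m handwheel '[[[-0.15,0,0,0]]]'; done | egrep 'tcp|force'
python3 - <<'E'
from h import *
w=vision.get_calibration("wrist"); cv2.imwrite("pics/wrist3.png",vision.capture("wrist"))
E
```

```text
tcp_pos: [0.5965, -0.2231, 0.0483]
contact_force: [0.8, -0.5, -0.1]
tcp_pos: [0.5902, -0.2231, 0.0484]
contact_force: [0.1, 0.8, -0.4]
tcp_pos: [0.5835, -0.223, 0.0483]
contact_force: [0.9, 0.7, -0.7]
tcp_pos: [0.5768, -0.223, 0.0482]
contact_force: [0.6, -0.5, -0.3]
```

View pics/wrist3.png

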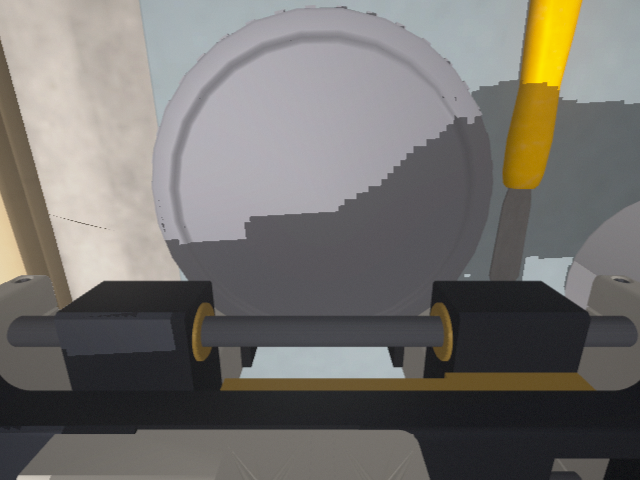

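```bash
python3 -m handwheel '[[[0.5,0,0,0],[0.5,0,0,0],[0,0,0.9,0],[0,0,0.9,0],[0,0,0.7,0],[0.3,0.9,0,0],[0.3,0.9,0,0],[0.3,0.9,0,0]]]';python3 -m handwheel '[[[0.3,0.9,0,0],[0.3,0.9,0,0],[0.3,0.7,0,0],[0,0,0,0]]]';  python3 - <<'E'
from h import *
w=vision.get_calibration("wrist"); cv2.imwrite("pics/wrist4.png",vision.capture("wrist"))
E
```

```text
time_s: 5.7
tcp_pos: [0.6473, -0.1164, 0.1502]
eef_rot: [-82.0, 88.4, 5.0]
contact_force: [0.9, 0.9, 0.7]
gripper_width: 0.0561
time_s: 6.1
tcp_pos: [0.6839, -0.0087, 0.1499]
eef_rot: [-81.7, 88.4, 5.5]
contact_force: [-0.1, 0.1, 0.4]
gripper_width: 0.0558
```

View pics/wrist4.png

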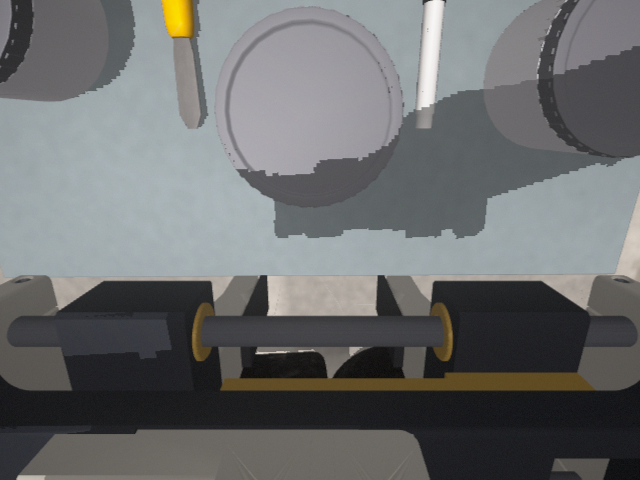

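The middle jar's lid is centred at (309,107). The pen and peeler lie clear on either side of it.

Run:
```python
from h import *
w=vision.get_calibration("wrist")
print("M c",atz(w,309,107,.096))
print("R edge back",atz(w,60,100,.006))
print("back board edge",atz(w,100,276,.006),atz(w,540,276,.006),"pen back",atz(w,424,125,.014),"peeler back",atz(w,190,125,.012))
```

```text
M c [ 0.5912 -0.0139  0.096 ]
R edge back [ 0.5713 -0.2219  0.006 ]
back board edge [ 0.7306 -0.2298  0.006 ] [0.7524 0.1996 0.006 ] pen back [0.6057 0.0773 0.014 ] peeler back [ 0.5962 -0.1159  0.012 ]
```

```bash
python3 -m handwheel '[[[0,-0.25,0,0],[0,0,-0.9,0],[0,0,-0.9,0],[0,0,-0.5,0],[0,0,0,0]]]'
```

```text
time_s: 6.65
tcp_pos: [0.6812, -0.0276, 0.0566]
eef_rot: [-82.6, 88.4, 4.3]
contact_force: [0.1, -0.4, 0.1]
gripper_width: 0.0559
```

```bash
python3 -m handwheel '[[[0,0.2,-0.2,0],[-0.4,0,0,0],[-0.4,0,0,0]]]'; (python3 -m handwheel '[[[-0.15,0,0,0]]]'; python3 -m handwheel '[[[-0.15,0,0,0]]]';python3 -m handwheel '[[[-0.15,0,0,0]]]' )| egrep 'tcp|force'
```

```text
time_s: 6.95
tcp_pos: [0.6518, -0.0218, 0.0503]
eef_rot: [-83.1, 88.1, 3.6]
contact_force: [4.8, 2.1, -0.8]
gripper_width: 0.0563
tcp_pos: [0.6461, -0.0216, 0.0515]
contact_force: [2.4, 0.9, -1.4]
tcp_pos: [0.6415, -0.0212, 0.0529]
contact_force: [3.7, 0.4, -1.7]
tcp_pos: [0.6363, -0.0209, 0.0538]
contact_force: [2.8, 1.3, -2.5]
```

```bash
(python3 -m handwheel '[[[-0.15,0,-0.1,0]]]'; python3 -m handwheel '[[[-0.15,0,-0.05,0]]]';python3 -m handwheel '[[[-0.15,0,-0.05,0]]]' )| egrep 'tcp|force'
python3 - <<'E'
from h import *
cv2.imwrite("pics/wrist5.png",vision.capture("wrist"));cv2.imwrite("pics/side5.png",vision.capture("side"))
E
```

```text
tcp_pos: [0.6313, -0.0205, 0.0509]
contact_force: [3.9, 1.8, -0.5]
tcp_pos: [0.6266, -0.0202, 0.0495]
contact_force: [6.6, 1.4, 3.7]
tcp_pos: [0.6228, -0.0198, 0.0489]
contact_force: [6.9, -0.8, 6.0]
```

View pics/wrist5.png

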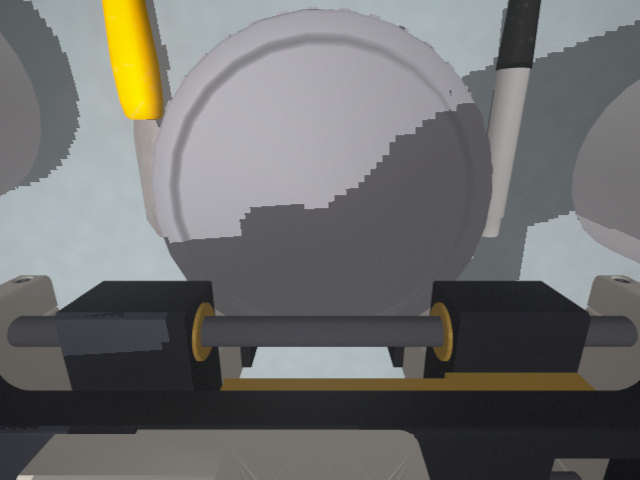

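View pics/side5.png

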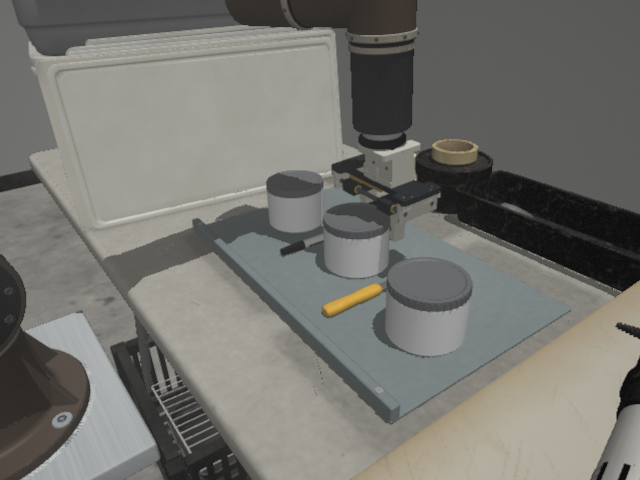

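The middle jar is upright and following the fingers. The drag is about 4–7 N, against roughly 0.6 N for the right jar, so the middle one is the full jar. I'll keep drawing it.

```bash
(python3 -m handwheel '[[[-0.2,0.01,0,0],[-0.2,0.01,0,0],[-0.2,0.01,-0.03,0],[-0.2,0.01,0,0]]]'; python3 -m handwheel '[[[-0.2,0.01,-0.03,0],[-0.2,0.01,0,0],[-0.2,0.01,-0.03,0],[-0.2,0.01,0,0]]]' )| egrep 'tcp|force|rot'
python3 - <<'E'
from h import *
w=vision.get_calibration("wrist");cv2.imwrite("pics/wrist6.png",vision.capture("wrist"));cv2.imwrite("pics/side6.png",vision.capture("side"))
import pickle; pickle.dump(w,open("w6.pkl","wb"))
E
```

```text
tcp_pos: [0.5921, -0.0184, 0.0487]
eef_rot: [-82.0, 86.8, 4.9]
contact_force: [4.6, -0.5, -0.9]
tcp_pos: [0.562, -0.0163, 0.0483]
eef_rot: [-82.4, 86.3, 4.7]
contact_force: [5.2, 0.0, 0.3]
```

View pics/wrist6.png

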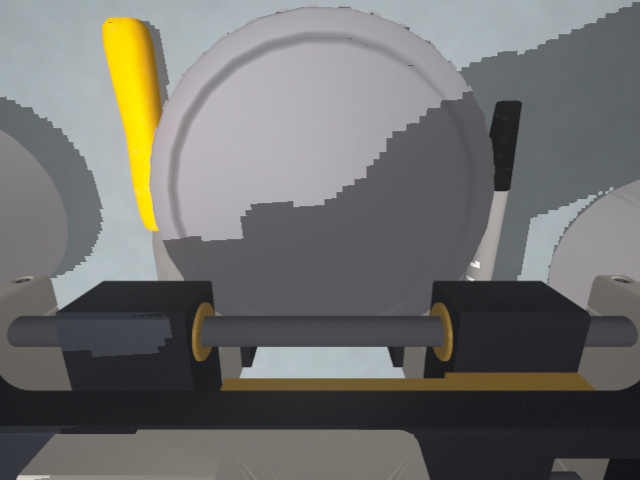

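View pics/side6.png

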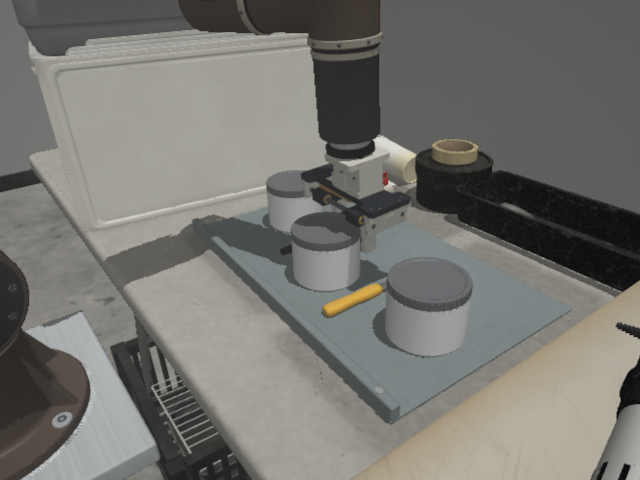

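Run:
```python
from h import *
import pickle; w=pickle.load(open("w6.pkl","rb")); d=vision.get_calibration("side")
print("M c wrist",atz(w,322,164,.096),"edges",atz(w,151,170,.09),atz(w,495,170,.09),"front",atz(w,322,9,.09))
print("M c side",atz(d,326,231,.096), tri(w,(322,164),d,(326,231)))
a=cv2.imread("pics/side6.png")[190:340,220:440]; cv2.imwrite("pics/side6c.png",cv2.resize(a,None,fx=3.5,fy=3.5))
```

```text
M c wrist [ 0.4897 -0.0141  0.096 ] edges [ 0.4896 -0.0699  0.09  ] [0.4955 0.0426 0.09  ] front [ 0.4476 -0.0119  0.09  ]
M c side [ 0.4921 -0.0281  0.096 ] (array([ 0.4961, -0.0176,  0.0898]), [array([-9.9, 17.2]), array([-1.9,  0.3])])
```

View pics/side6c.png

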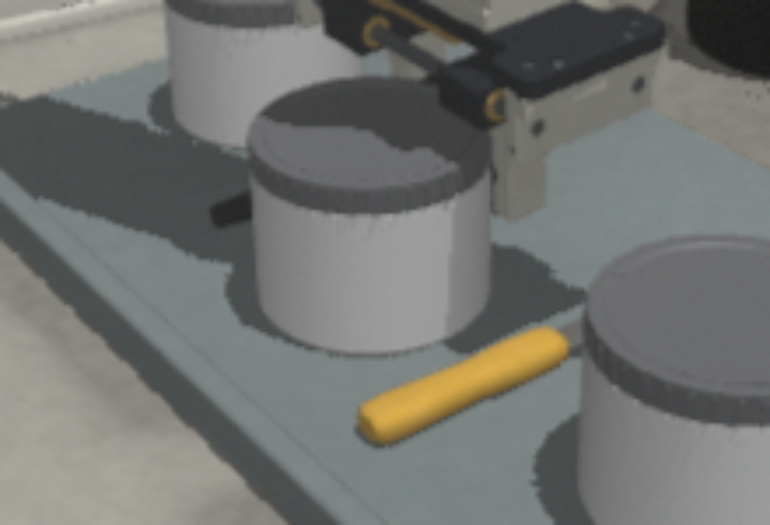

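```bash
cat >> h.py <<'E'
from scipy.optimize import least_squares
def bbox(c,x,y,z=.096,rad=.056):
    t=np.linspace(0,2*np.pi,361); X=np.c_[x+rad*np.cos(t),y+rad*np.sin(t),0*t+z,0*t+1]
    q=(P(c)@X.T).T; q=q[:,:2]/q[:,2:]; return np.array([q[:,0].min(),q[:,0].max(),q[:,1].min()])
def fit(c,L,Rr,T,z=.096):
    f=least_squares(lambda p:bbox(c,p[0],p[1],z)-np.array([L,Rr,T]),[.55,0.]); return f.x.round(4),f.fun.round(1)
E
python3 - <<'E'
from h import *
import pickle; w=pickle.load(open("w6.pkl","rb")); d=vision.get_calibration("side"); s=vision.get_calibration("scene")
print("now side",fit(d,220+248/3.5,220+492/3.5,190+77/3.5))
print("now wrist",fit(w,151,495,9))
for n,a in (("L",(163,276,22)),("M",(303,434,76)),("R",(437,603,180))): print("start side",n,fit(d,185+a[0]/2,185+a[1]/2,160+a[2]/2))
for n,a in (("L",(116,250,164)),("M",(300,418,73)),("R",(497,609,25))): print("start scene",n,fit(s,110+a[0]/2,110+a[1]/2,130+a[2]/2))
# lip inner line in side crop
for p in ((0,175),(100,265),(200,365),(330,490)): print(atz(d,220+p[0]/3.5,190+p[1]/3.5,.026),atz(d,220+p[0]/3.5,190+p[1]/3.5,.006))
E
```

```text
now side (array([ 0.4995, -0.0177]), array([-0.4,  0.4, -0.1]))
now wrist (array([ 0.5053, -0.0143]), array([-3.7,  3.8,  1. ]))
start side L (array([0.5699, 0.1736]), array([-0.8,  0.8, -0.2]))
start side M (array([ 0.5902, -0.0193]), array([-0.6,  0.6, -0.2]))
start side R (array([ 0.5458, -0.2223]), array([-0.9,  0.8, -0.3]))
start scene L (array([0.5692, 0.1849]), array([-0.9,  0.9, -0.2]))
start scene M (array([ 0.5924, -0.0092]), array([-0.7,  0.7, -0.1]))
start scene R (array([ 0.5469, -0.2134]), array([-0.3,  0.3, -0. ]))
[0.4009 0.1749 0.026 ] [0.4155 0.2096 0.006 ]
[0.397 0.063 0.026] [0.4114 0.0926 0.006 ]
[ 0.3897 -0.0371  0.026 ] [ 0.4038 -0.0121  0.006 ]
[ 0.3838 -0.141   0.026 ] [ 0.3976 -0.1207  0.006 ]
```

```bash
(python3 -m handwheel '[[[-0.2,0.01,0,0],[-0.2,0.01,0,0],[-0.2,0.01,-0.03,0],[-0.2,0.01,0,0]]]'; python3 -m handwheel '[[[-0.15,0.01,-0.03,0]]]' )| egrep 'tcp|force|rot'
python3 - <<'E'
from h import *
cv2.imwrite("pics/side7.png",vision.capture("side"))
a=cv2.imread("pics/side7.png")[190:340,220:440]; cv2.imwrite("pics/side7c.png",cv2.resize(a,None,fx=3.5,fy=3.5))
cv2.imwrite("pics/scene7.png",vision.capture("scene"))
E
```

```text
tcp_pos: [0.5302, -0.0145, 0.0474]
eef_rot: [-82.6, 86.2, 4.5]
contact_force: [4.6, 0.2, 0.4]
tcp_pos: [0.5249, -0.0139, 0.0468]
eef_rot: [-82.6, 86.1, 4.5]
contact_force: [7.9, -1.9, 5.4]
```

View pics/side7c.png

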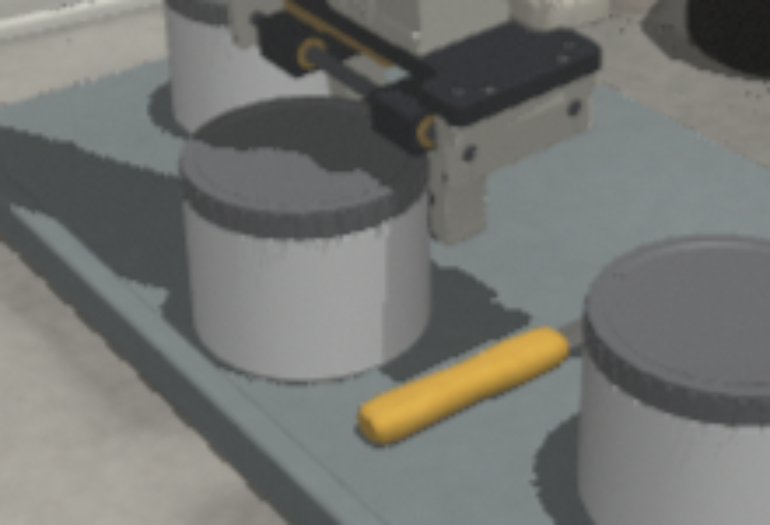

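View pics/scene7.png

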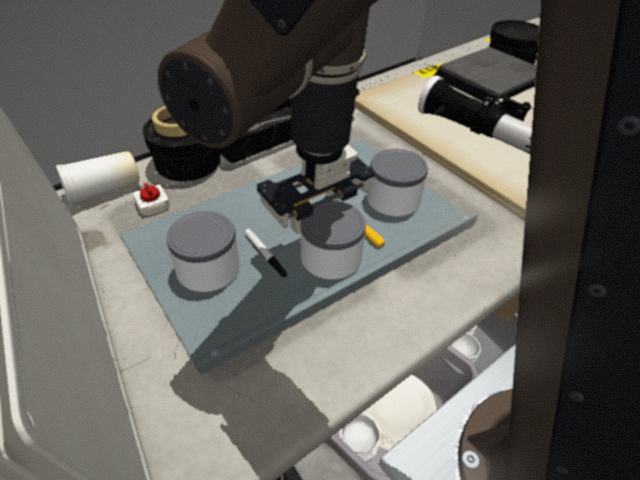

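The jar is upright with about 10–15 mm left to the lip. I'll creep with force checks.

```bash
(python3 -m handwheel '[[[-0.12,0.01,0,0]]]'; python3 -m handwheel '[[[-0.12,0.01,0,0]]]' ; python3 -m handwheel '[[[-0.08,0,0,0]]]')| egrep 'tcp|force|rot'
python3 - <<'E'
from h import *
cv2.imwrite("pics/side8.png",vision.capture("side"))
a=cv2.imread("pics/side8.png")[190:340,220:440]; cv2.imwrite("pics/side8c.png",cv2.resize(a,None,fx=3.5,fy=3.5))
E
```

```text
tcp_pos: [0.5199, -0.0134, 0.0467]
eef_rot: [-82.6, 86.1, 4.5]
contact_force: [4.8, -0.7, 1.4]
tcp_pos: [0.5152, -0.013, 0.0467]
eef_rot: [-82.7, 86.1, 4.5]
contact_force: [4.7, -0.5, 1.7]
tcp_pos: [0.512, -0.0129, 0.0467]
eef_rot: [-82.7, 86.1, 4.4]
contact_force: [6.9, -0.5, 1.7]
```

View pics/side8c.png

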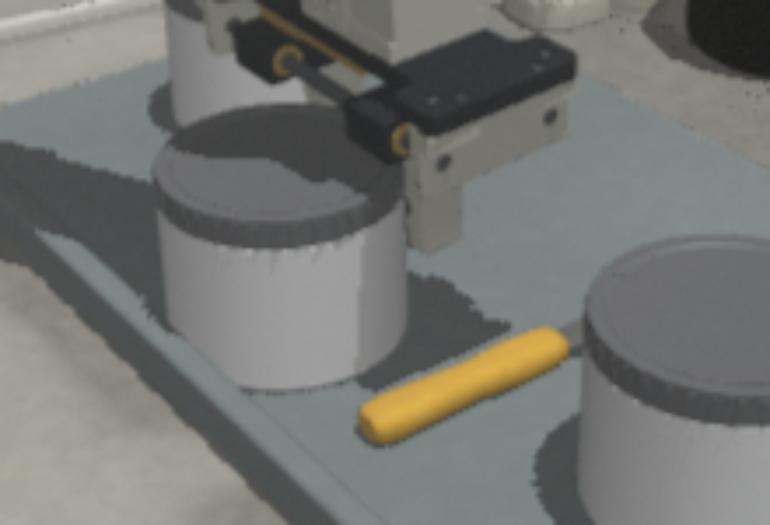

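Run:
```python
from h import *
d=vision.get_calibration("side")
print(fit(d,220+153/3.5,220+407/3.5,190+103/3.5))
# predicted visible lines for lip inner top edge vs base circle
for xl in(.39,.395,.40):
    q=[(P(d)@np.r_[xl+.052*y,y,.026,1]) for y in(-.1,-.05,.0,.05)]; print(xl,[((v[:2]/v[2]-[220,190])*3.5).round() .tolist() for v in q])
a=cv2.imread("pics/side8.png")[250:350,240:360]; cv2.imwrite("pics/side8d.png",cv2.resize(a,None,fx=6,fy=6,interpolation=cv2.INTER_CUBIC))
```

```text
(array([ 0.452 , -0.0146]), array([-0.,  0., -0.]))
0.39 [[273.0, 439.0], [212.0, 381.0], [156.0, 328.0], [106.0, 280.0]]
0.395 [[283.0, 434.0], [221.0, 376.0], [166.0, 324.0], [115.0, 276.0]]
0.4 [[293.0, 429.0], [231.0, 372.0], [175.0, 320.0], [124.0, 272.0]]
```

View pics/side8d.png

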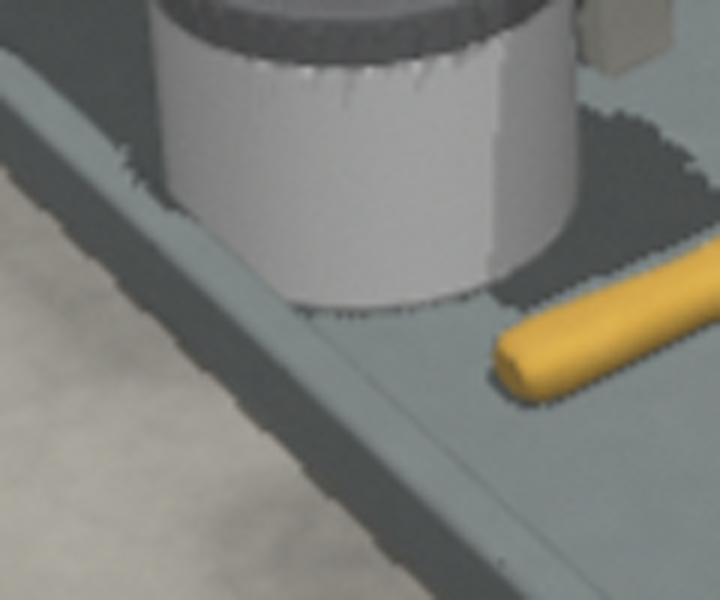

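```bash
(python3 -m handwheel '[[[-0.06,0,0,0]]]'; python3 -m handwheel '[[[-0.06,0,0,0]]]')| egrep 'tcp|force|rot'
```

```text
tcp_pos: [0.5114, -0.0123, 0.0474]
eef_rot: [-82.4, 85.9, 4.8]
contact_force: [11.4, -0.7, 2.8]
tcp_pos: [0.5112, -0.0117, 0.0482]
eef_rot: [-82.1, 85.7, 5.1]
contact_force: [10.1, -2.0, 2.4]
```

The force has risen to about 11 N and the tool has stopped, so the jar is against the lip. I'll back off, lift and look.

```bash
python3 -m handwheel '[[[0.3,0,0,0],[0.6,0,0,0],[0.8,0,0,0],[0.2,0,0.8,0],[0,0,1,0],[0,0,1,0],[0.5,0,0.8,0],[0,0,0,0]]]'
python3 - <<'E'
from h import *
for n in("side","scene"): cv2.imwrite(f"pics/{n}9.png",vision.capture(n))
a=cv2.imread("pics/side9.png")[160:425,185:580]; cv2.imwrite("pics/side9c.png",cv2.resize(a,(790,530),interpolation=2))
a=cv2.imread("pics/scene9.png")[130:380,110:480]; cv2.imwrite("pics/scene9c.png",cv2.resize(a,(740,500),interpolation=2))
E
```

```text
time_s: 10.5
tcp_pos: [0.5958, -0.0163, 0.1852]
eef_rot: [-88.6, 88.1, -1.6]
contact_force: [-0.8, 0.5, -0.9]
gripper_width: 0.0557
```

View pics/side9c.png

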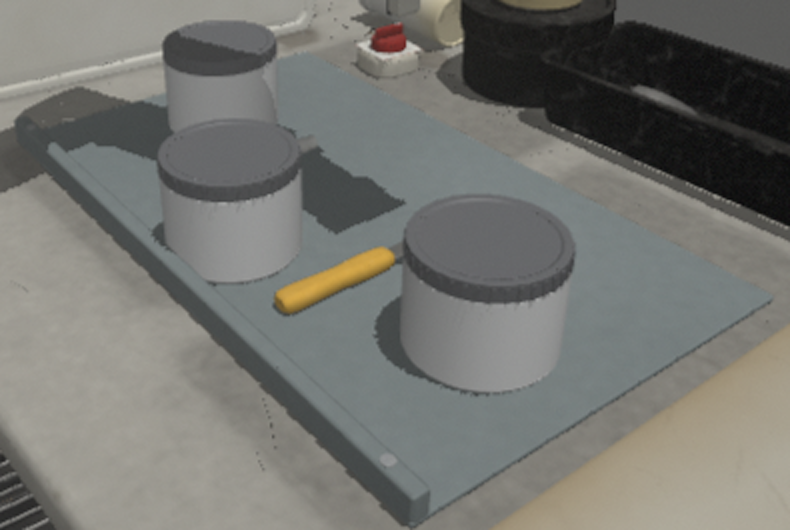

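View pics/scene9c.png

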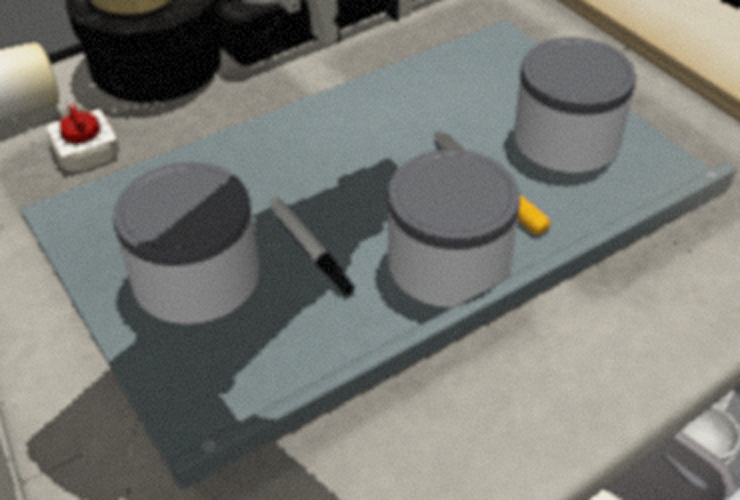

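Run:
```python
from h import *
d=vision.get_calibration("side"); s=vision.get_calibration("scene")
for n,a in (("M",(158,301,121)),("R",(403,575,196)),("L",(163,276,22))): print("end side",n,fit(d,185+a[0]/2,185+a[1]/2,160+a[2]/2))
for n,a in (("M",(387,519,150)),("R",(519,635,38)),("L",(116,250,164))): print("end scene",n,fit(s,110+a[0]/2,110+a[1]/2,130+a[2]/2))
S=lambda u,v:(110+u/2,130+v/2)
print("lip top inner edge, scene",[atz(s,*S(*p),.026) for p in ((275,418),)])
```

```text
end side M (array([ 0.4499, -0.017 ]), array([-0.7,  0.7, -0.2]))
end side R (array([ 0.5129, -0.2246]), array([-0.4,  0.4, -0.1]))
end side L (array([0.5699, 0.1736]), array([-0.8,  0.8, -0.2]))
end scene M (array([ 0.451 , -0.0061]), array([-0.2,  0.2, -0. ]))
end scene R (array([ 0.5154, -0.2155]), array([ 0.2, -0.2,  0. ]))
end scene L (array([0.5692, 0.1849]), array([-0.9,  0.9, -0.2]))
lip top inner edge, scene [array([0.3931, 0.2121, 0.026 ])]
```

```bash
python3 -c "
from plant import close_job
print(close_job())"
```

```text
the job is handed in; nothing more can be done
None
```

The middle jar was the full one; it now stands upright against the front lip, and I handed the job in at about 10.6 s. No verdict was reported.

- **Which jar was full:** The right jar dragged at about 0.6 N, within sensor noise, so it is empty. The middle jar dragged at about 5 N. I did not nudge the left jar, because that difference already settled it.
- **At the lip:** I drew the middle jar from behind with the open fingers until the force rose to about 11 N and the tool stopped moving. Both cameras put its centre at x ≈ 0.450–0.451 m. The lip's inner face is at about 0.395 m, so the jar is 55–56 mm behind it, and the limit is 66 mm.
- **Empties:** My nudge moved the right jar about 32–33 mm toward the robot, within the 60 mm allowed. The left jar has not moved.
- **Upright and clear:** In the last pictures all three jars stand upright and the pen and peeler show no visible shift. The gripper was raised clear of everything.

**Checks that disagreed:**
- The side and scene cameras differ by about 10 mm sideways (in y) on the jar positions.
- Early readings put the jars' lid tops at 88–90 mm, against the 96 mm expected. I put this down to misreading the lid ellipses.
- Estimates of where the lip lies ranged from 0.39 to 0.40 m, so I relied on the tool stopping at the lip.

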